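# Dress the edge of a rack plate with forward file strokes

### The arm

A 6-joint arm with a two-finger parallel gripper is mounted at the origin on the work surface. World frame = base frame: x ahead of the robot, y to its left, z up, the work surface at z = 0. Lengths are in mm, angles in degrees, forces in N, time in s.
With the tool pointing down it reaches from about 350 to 850 mm from the base axis. Payload 8.1 kg.
Tool frame: the origin (TCP) lies on the centre line of the jaws, within the pads' length; the fingertips stand r.tip_extent ahead of it and the grasp point (between the pads) lies 8 mm behind it (r.tip_extent is the distance from the TCP to the fingertips, in mm); z points along the fingers, y is the direction in which the jaws open and shut (so a half turn about z gives the same grasp; the last joint's range is limited). The gripper opens to 85 mm and grips with 20 to 120 N. Pads are 22 mm wide; open, the fingers measure 114 mm over their backs; the gripper's body (76 mm by 85 mm) begins 54 mm behind the grasp point. The pads swing forward as they close: fully open they stand 13 mm farther back than shut.
Start: joints at [-81.326, 7.471, 85.268, -0, 87.261, -4.893], TCP at [140.776, -583.256, 242.292] pointing down, gripper open.
Joint ranges: [-169.43, 169.43], [-51.17, 129.36], [1.28, 143.12], [-76.62, 256.62], [0, 156.53], [-152.29, 152.29]. Speed limits (degrees/s): [136.94, 136.94, 159.86, 180, 180, 180].

### API

Orientations are given as [roll, pitch, yaw] about the fixed x, y, z axes, in that order (R = Rz(yaw) Ry(pitch) Rx(roll)).
In Python, from bench import sense, optics, hand_in, spotter, r gives the robot as it stands.
- The arm moves only by the tool apply_moves, never from a script. Its argument "series" is a list of rows, each a list of 3 entries, a list of its own where there are three numbers: the opening, from 0 (shut) to 1 (fully open), then the shift along the world's x, y, z in m, then the turn about the world's z in rad. In form: [[grip, [x, y, z], turn], ...]. A call has 1 to 5 rows; each row is the pose to reach, as a shift and turn from the pose measured when the call began; what a row does not reach only later rows make up. A row lasts 1/8 s, in which the tool goes at most 62.5 mm and 10.7 degrees, less where a joint would pass 70% of its speed; a pose out of reach is approached as far as the arm can. A call with a gripper value outside its range is refused whole. The fingers move at their own pace and stop on an object; "grip_force" is the grip in N (left out, the last holds). Time passes only in rows, so rows that repeat a pose let the fingers close. It gives the time, the measured TCP pose, the force and the opening at its end, in the units of the state.
- sense(): the state, without advancing time (a new reading comes with each control period).
- optics.snapshot(name): name is "scene" or "top"; returns a dict with "color" (420x560x3 uint8, blue, green, red), "intrinsics" (3x3 intrinsics, pixels), "rvec" (rotation vector, rad) and "tvec" (3), from world to camera coordinates, as OpenCV has them. Camera axes: x right, y down, z forward; pixel columns grow to the right and rows downward; lengths in mm; the calibration is good to about 2 mm. A picture is of the moment at which its call begins. There is no depth.
- hand_in(): hands the job in, once; it reports no verdict.
Trained networks look in a picture, given as the dict that the camera call returned (one of the last four; its "shot" number tells which), for a name from the list of things; names that differ only in an ending like _2 or _b are one class to them, and where a whole thing is asked for, a point or a joint stands for the part that bears it (a point fixed in the world has none). Each returns a list of dicts, best first, with "p" (0 to 1); they miss things now and then, are a little off and sometimes report something else, mostly with a low value. They report only what shows in the picture. A call takes as long as a camera call. They do not tell look-alikes from the thing itself.
- spotter.search_frame(picture, query): "xyz" ([x, y, z] in mm, in the coordinates of the camera as it stood for that picture, good to about 4 mm: the middle of the surface that is visible of it).
- spotter.masks_of(picture, query): "mask" (420x560 bool, what is visible of it).
The state is a dict: "time": time; "joint_pos": joint angles; "qd": joint speeds; "joint_efforts": joint torques, N m; "tool_pos": TCP position; "tcp_rot": TCP orientation; "ft_force": force on the tool from outside, world axes, zero at the start; "wrist_torque": the same for the moment, N m; "finger_gap": finger opening in mm.
Only numpy, scipy, OpenCV 4.12 (cv2) and the standard library are available. Lean on these libraries where they do the work, as an engineer would, in place of code of your own. Each camera call takes 0.05 s, during which the arm holds its last target.

### The job

Take the file from its rest and dress the bare upper edge of the upright plate in the filing fixture with three full strokes away from you towards the orange stop, each running from the front third of the blade to the rear third, with the blade level and square across the edge, and lift the file clear for every return, because the plate's slide is held only by the stop and a backward drag pulls it off. Then lay the file back in its rest the way it lay, handle in the rear saddle and blade in the front one, and let go, with the plate's slide still up against the stop. Leave the jar, the tube rack and the cap tray where they are.

Things in the scene. Friction and masses are not known exactly. Their poses are not given: they have to be found in the camera images.
- file_grip (a point): Grip point of the loose file (140 g) on its axis, mid-width and mid-height of the blue handle: grasp here. x from handle to tip, y across, z up. Handle 24 mm wide, 26 mm high, from x = -70 to +35 mm of this point. Its centre of mass is about 60 mm ahead (+x).
- file_blade (a point): Middle of the file's dark steel blade, on its axis, 100 mm ahead of the grip point; same axes. Blade 20 mm wide, 5 mm thick (underside 2.5 mm below the axis), from 35 mm (heel) to 165 mm (tip) ahead of the grip point: front third 122 to 165 mm, rear third 35 to 78 mm.
- file: The whole loose file; same origin and axes as the grip point.
- edge (a point): Middle of the upper edge of the upright steel plate: 5 mm thick (x), 80 mm wide (y), copper-coloured edge 105 mm above the bench, 36 mm out of its grey clamp. x (level): forward stroke direction, towards the orange stop; y along the edge; z up. The clamp below is 69 mm high and reaches 30 mm each way from the plate along x, its screws 31 mm at the rear.
- slide (a joint): Slide that carries clamp and plate, m: 0 = against the orange stop, negative = pulled back (to -0.020). Only about 0.3 N of friction keeps it from being pulled back; a forward push closes it against the stop.
- fixture: Fixed grey filing fixture, 160 (x) by 120 (y) mm, base 16 mm high, dark guide rails to 38 mm, orange stop bar to 50 mm at its +x end. Origin at its centre on the bench; x is the forward stroke direction. With the slide at the stop the plate is 26 mm ahead of the origin.
- rest: Fixed white file rest. Origin on the bench under the stowed file's grip point, which is 50 mm above it; x from handle to tip. Foot x = -90 to 160 mm, 70 mm wide, 8 mm thick. Rear saddle (handle) at x = -55, seat 37 mm high; front saddle (blade) at x = 130, seat 47.5 mm high; each 20 mm long, its two cheeks 12 mm above the seat and 36 mm apart. Open between saddles.
- jar: Bystander: clear specimen jar with a red cap, 56 mm across, 75 mm high, origin under its centre.
- tube_rack: Bystander: metal rack of capped tubes, 70 (x) by 150 (y) mm, 88 mm high with the tubes, origin under its centre.
- cap_tray: Bystander: shallow steel tray with caps, 110 (x) by 200 (y) mm, 30 mm high with its contents, origin under its centre.
There are look-alikes about, which are no part of the job. There is more than one size of the fixture; the job needs the smaller.

How it is judged (in metres and radians):
On the way, in this order (a step that is already met when the one before it is completed fails the run):
1. first stroke begins: the front third of the blade is pressed on the plate's edge, flat and square to it (contact force between file and fixture above 0.5 N and x of file_grip in the frame of edge between -0.168 and -0.12 m and z of file_grip in the frame of edge between -0.015 and 0.025 m and angle between the x axis of file_grip and the x axis of edge, either way round below 0.3 rad and angle between file_grip's own z axis and vertical below 0.3 rad), for 0.04 s.
2. first stroke, half-way: the middle of the blade is passing over the edge in contact (contact force between file and fixture above 0.5 N and x of file_grip in the frame of edge between -0.112 and -0.088 m and z of file_grip in the frame of edge between -0.015 and 0.025 m and angle between the x axis of file_grip and the x axis of edge, either way round below 0.3 rad and angle between file_grip's own z axis and vertical below 0.3 rad).
3. first stroke ends: the rear third of the blade is on the edge, still in contact (contact force between file and fixture above 0.5 N and x of file_grip in the frame of edge between -0.08 and -0.032 m and z of file_grip in the frame of edge between -0.015 and 0.025 m and angle between the x axis of file_grip and the x axis of edge, either way round below 0.3 rad and angle between file_grip's own z axis and vertical below 0.3 rad).
4. second stroke begins: the front third of the blade is pressed on the plate's edge, flat and square to it (all of step 1), for 0.04 s.
5. second stroke, half-way: the middle of the blade is passing over the edge in contact (all of step 2).
6. second stroke ends: the rear third of the blade is on the edge, still in contact (all of step 3).
7. third stroke begins: the front third of the blade is pressed on the plate's edge, flat and square to it (all of step 4), for 0.04 s.
8. third stroke, half-way: the middle of the blade is passing over the edge in contact (all of step 5).
9. third stroke ends: the rear third of the blade is on the edge, still in contact (all of step 6).
10. the file is lowered into its rest before it is let go (z of file_grip in the frame of rest between 0.044 and 0.062 m and y of file_grip in the frame of rest between -0.012 and 0.012 m and x of file_grip in the frame of rest between -0.025 and 0.025 m and contact force between the fingers and file above 0.5 N), for 0.04 s.
At the end, for the whole second after the job is handed in: The file lies free and still in both saddles of its rest, tip as before: grip point within 20 mm along, 9 mm across and 4 mm in height of its stowed place, within 0.12 rad of the rest's line and 0.1 rad of level; the plate's slide is within 4 mm of the stop (z of file_grip in the frame of rest between 0.046 and 0.054 m and y of file_grip in the frame of rest between -0.009 and 0.009 m and x of file_grip in the frame of rest between -0.02 and 0.02 m and angle between the x axis of file_grip and the x axis of rest, either way round below 0.12 rad and angle between file_grip's own z axis and vertical below 0.1 rad and x of file_blade in the frame of rest above 0.05 m and contact force between file and rest above 0.3 N and linear speed of file below 0.02 m/s and value of joint slide above -0.004 m); the robot touches nothing.
It fails at once if the plate is dragged back more than 8 mm from its stop (file not lifted on a return) (value of joint slide below -0.008 m).
It fails at once if the jar is shifted more than 20 mm or tipped (distance of jar from where it was at the start of the episode above 0.02 m or angle between jar's own z axis and vertical above 0.3 rad).
It fails at once if the tube rack is shifted more than 20 mm or tipped (distance of tube_rack from where it was at the start of the episode above 0.02 m or angle between tube_rack's own z axis and vertical above 0.3 rad).
It fails at once if the cap tray is shifted more than 20 mm or tipped (distance of cap_tray from where it was at the start of the episode above 0.02 m or angle between cap_tray's own z axis and vertical above 0.3 rad).
It also fails if it takes over 61 s, if anything falls off the work surface, if the arm or the gripper's body presses on something with over 40 N, if the wrist force passes 120 N, or if a joint passes its speed limit or range.

## Working session

There is one attempt and no reset: what is moved stays moved. The work goes in short steps, Python scripts to look and compute and a tool call to move; the robot and the scene stay as the last step left them, time stands still between calls to the robot, and variables do not carry over. Pictures are saved under pics/ and viewed, and the job is handed in when it is done.

Besides the shell and the picture viewer there is one more tool, called after "Request:" as a command line: name --argument value ..., lists and objects as JSON in quotes. apply_moves: Moves the arm, as the interface text tells. Its arguments: {"type":"object","properties":{"series":{"type":"array"},"grip_force":{"type":"number"}},"required":["series"]}

```bash
ls; mkdir -p pics
cat > h.py <<'E'
import numpy as np, cv2, pickle
from bench import sense, optics, hand_in, spotter, r
def cam(p):
    R,_=cv2.Rodrigues(np.array(p["rvec"],float)); return R,np.array(p["tvec"],float).reshape(3),np.array(p["intrinsics"],float)
def c2w(p,x):
    R,t,K=cam(p); return R.T@(np.array(x)-t)
def px(p,X):
    R,t,K=cam(p); c=(R@np.atleast_2d(X).T).T+t; q=(K@c.T).T; return q[:,:2]/q[:,2:]
def ray(p,uv,z):
    R,t,K=cam(p); uv=np.atleast_2d(uv).astype(float)
    d=(R.T@np.linalg.inv(K)@np.c_[uv,np.ones(len(uv))].T).T; o=-R.T@t
    return o+d*((z-o[2])/d[:,2])[:,None]
E
python3 - <<'E'
from h import *
for n in ["scene","top"]:
    p=optics.snapshot(n); cv2.imwrite(f"pics/{n}0.png",p["color"]); pickle.dump(p,open(n+"0.pkl","wb"))
    for q in ["file","edge","fixture","rest","jar","tube_rack","cap_tray"]:
        try:
            for d in spotter.search_frame(p,q): w=c2w(p,d["xyz"]); print(n,q,round(d["p"],2),w.round(),px(p,w).round()[0])
        except Exception as e: print(q,e)
print(r.tip_extent, sense()["tool_pos"],sense()["tcp_rot"],sense()["time"])
E
```

```text
pics
scene file 0.86 [594. 200.  50.] [349. 241.]
scene file 0.2 [ 611. -142.   66.] [227. 222.]
scene edge 0.95 [ 614. -148.   68.] [225. 222.]
scene edge 0.83 [ 379. -334.   88.] [187. 151.]
scene fixture 0.95 [ 398. -323.   61.] [190. 162.]
scene fixture 0.84 [ 623. -142.   43.] [226. 231.]
scene fixture 0.28 [603. 194.   7.] [345. 253.]
scene rest 0.55 [607. 195.   8.] [345. 254.]
scene jar 0.81 [814.   2.  64.] [261. 295.]
scene jar 0.58 [590. 201.  53.] [350. 240.]
scene tube_rack 0.87 [ 648. -424.   48.] [127. 220.]
scene cap_tray 0.61 [615. 426.   1.] [428. 272.]
top edge 0.84 [ 368. -330.   86.] [404. 291.]
top edge 0.79 [ 601. -146.   70.] [340. 213.]
top fixture 0.87 [ 335. -329.   46.] [401. 303.]
top fixture 0.73 [ 578. -140.   33.] [337. 222.]
top fixture 0.47 [578. 205.  52.] [224. 219.]
top rest 0.75 [567. 198.   7.] [228. 226.]
top jar 0.8 [784.  -0.  76.] [292. 153.]
top tube_rack 0.74 [ 618. -431.   57.] [433. 210.]
top tube_rack 0.34 [ 600. -146.   68.] [340. 213.]
top cap_tray 0.95 [611. 427.   3.] [156. 211.]
11.0 [ 140.78762667 -583.25501272  242.31700274] [ 1.79999427e+02 -5.93344213e-04  1.35679416e+01] 0.8
```

View pics/scene0.png

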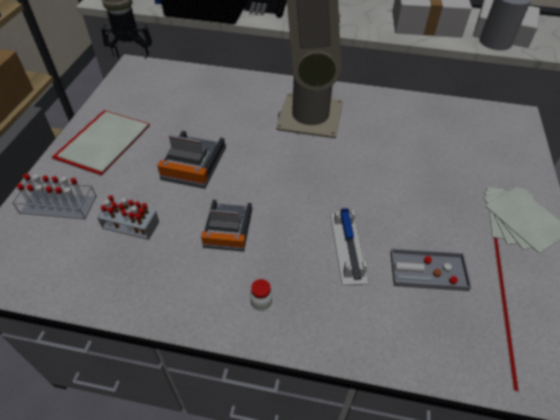

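View pics/top0.png

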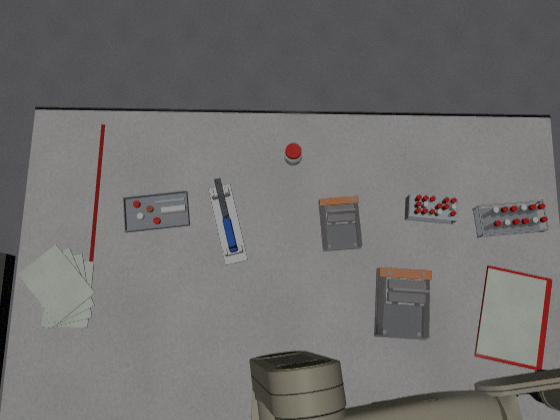

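Run:
```python
import cv2
a=cv2.imread("pics/scene0.png");b=cv2.imread("pics/top0.png")
def c(i,x0,y0,w,h,n,s=5): cv2.imwrite(n,cv2.resize(i[y0:y0+h,x0:x0+w],None,fx=s,fy=s,interpolation=cv2.INTER_CUBIC))
c(b,180,160,160,120,"pics/top_file.png")
c(b,300,170,160,120,"pics/top_fix.png")
c(a,280,190,160,120,"pics/sc_file.png")
c(a,150,140,160,120,"pics/sc_fix.png")
```

```text
(no output)
```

View pics/top_file.png

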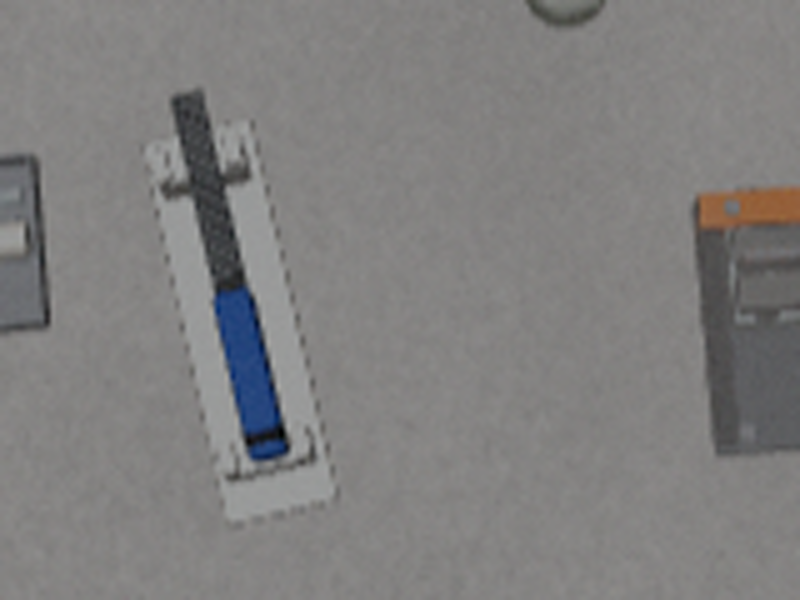

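View pics/top_fix.png

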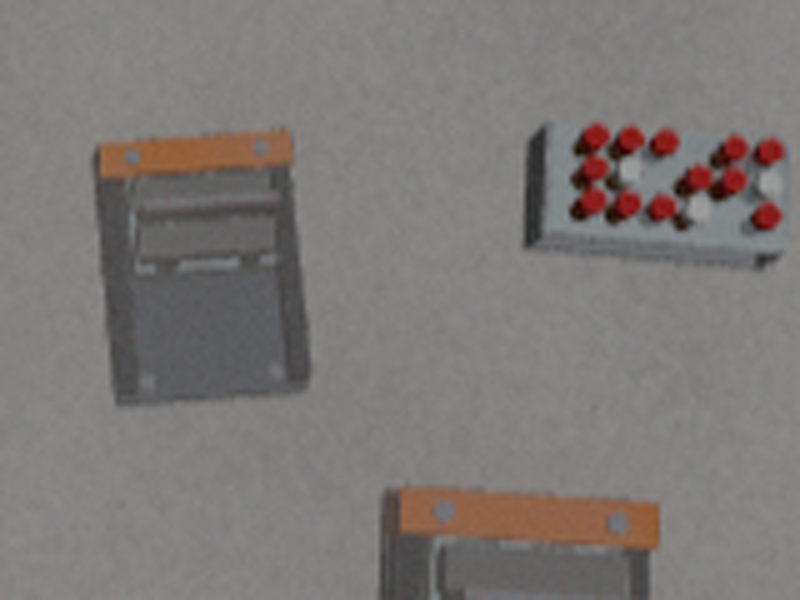

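View pics/sc_fix.png

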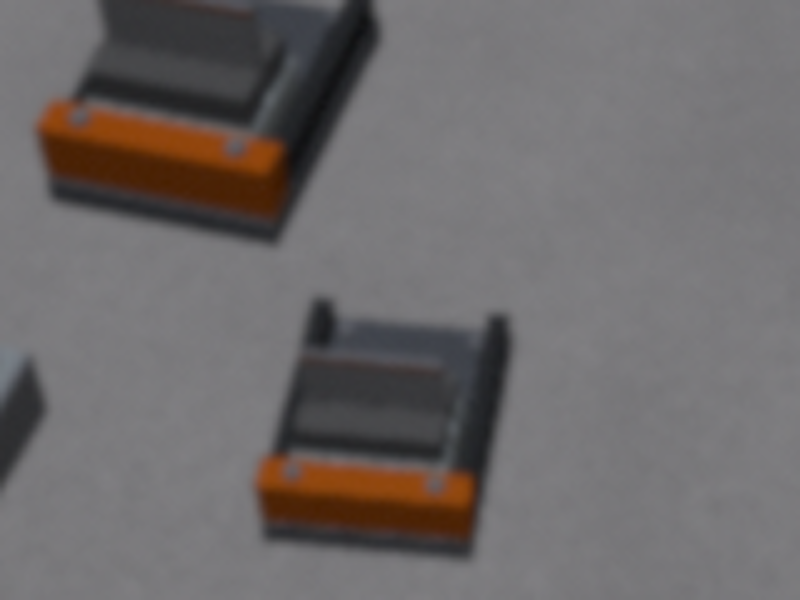

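View pics/sc_file.png

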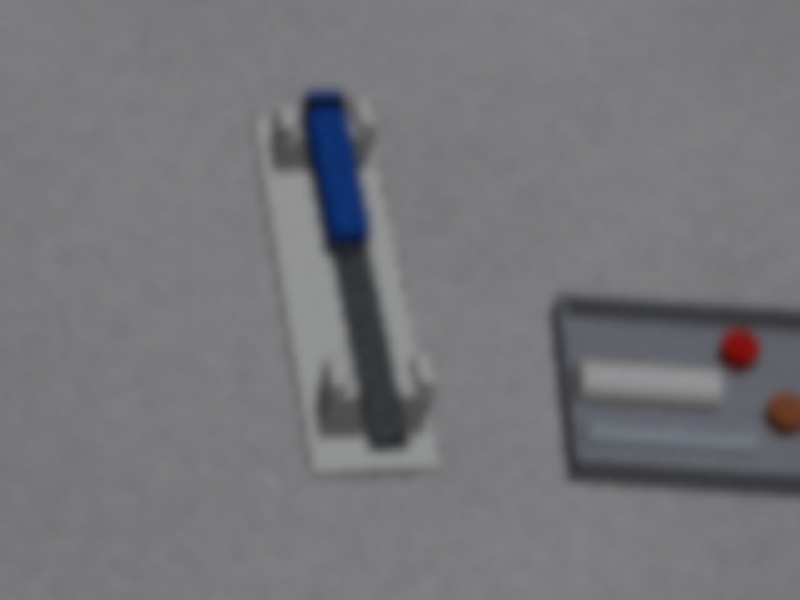

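```bash
cat > m.py <<'E'
from h import *
T=pickle.load(open("top0.pkl","rb"));S=pickle.load(open("scene0.pkl","rb"))
def f(pts,off): return (np.array(pts,float)+.5)/5-.5+np.array(off)
np.set_printoptions(suppress=True,precision=1)
print("cam",[(-cam(p)[0].T@cam(p)[1]) for p in (T,S)])
st=f([(98,147),(290,130),(294,163),(102,180)],(300,170)); print("stop top",ray(T,st,50),ray(T,st,50).mean(0))
re=f([(117,404),(309,388)],(300,170)); print("rear38",ray(T,re,38),"rear0",ray(T,re,0))
print("edge T",ray(T,f([(137,208),(280,204)],(300,170)),105))
ss=f([(258,487),(475,500),(478,475),(265,458)],(150,140)); print("S stop",ray(S,ss,50))
print("S foot", ray(S,f([(265,538),(470,553)],(150,140)),0))
print("S edge",ray(S,f([(303,357),(445,368)],(150,140)),105))
ft=f([(145,143),(252,120),(338,497),(230,524)],(180,160)); print("foot",ray(T,ft,8))
print("S foot",ray(S,f([(258,115),(312,468),(438,465)],(280,190)),8))
print("file T handle rear",ray(T,f([(268,458)],(180,160)),58),"front",ray(T,f([(233,290)],(180,160)),63),"tip",ray(T,f([(188,94)],(180,160)),52.5))
print("file S handle rear top",ray(S,f([(323,100)],(280,190)),63),"front top",ray(S,f([(347,238)],(280,190)),63),"tip",ray(S,f([(387,442)],(280,190)),52.5))
E
python3 m.py
```

```text
cam [array([ 281.4,   15.3, 1602.5]), array([1366.1,  150.7, 1045.9])]
stop top [[ 647.4  -85.    50. ]
 [ 660.2 -203.5   50. ]
 [ 639.3 -205.8   50. ]
 [ 626.6  -87.5   50. ]] [ 643.4 -145.4   50. ]
rear38 [[ 489.6  -97.9   38. ]
 [ 501.4 -215.1   38. ]] rear0 [[ 494.7 -100.7    0. ]
 [ 506.7 -220.7    0. ]]
edge T [[ 597.7 -104.6  105. ]
 [ 601.6 -189.4  105. ]]
S stop [[ 664.6 -200.9   50. ]
 [ 648.4  -82.2   50. ]
 [ 631.3  -84.9   50. ]
 [ 644.4 -203.4   50. ]]
S foot [[ 663.2 -203.4    0. ]
 [ 649.2  -87.3    0. ]]
S edge [[ 613.1 -185.1  105. ]
 [ 604.6 -107.6  105. ]]
foot [[686.6 264.    8. ]
 [702.9 196.6   8. ]
 [462.9 134.5   8. ]
 [445.1 200.6   8. ]]
S foot [[465.3 137.6   8. ]
 [704.8 197.2   8. ]
 [689.1 262.9   8. ]]
file T handle rear [[480.1 173.5  58. ]] front [[581.6 197.9  63. ]] tip [[707.1 231.8  52.5]]
file S handle rear top [[493.9 173.5  63. ]] front top [[590.6 197.2  63. ]] tip [[709.7 231.3  52.5]]
```

```bash
cat > ov.py <<'E'
from m import *
def boxl(img,p,o,yaw,x0,x1,y0,y1,z0,z1,col,s=5,off=(0,0)):
    c,sn=np.cos(yaw),np.sin(yaw)
    P=np.array([[x,y,z] for x in(x0,x1) for y in (y0,y1) for z in (z0,z1)],float)
    W=np.c_[o[0]+c*P[:,0]-sn*P[:,1],o[1]+sn*P[:,0]+c*P[:,1],P[:,2]]
    q=((px(p,W)-off+.5)*s-.5)
    for i in range(8):
        for j in range(i):
            if (P[i]!=P[j]).sum()==1: cv2.line(img,tuple(int(v) for v in q[i].round()),tuple(int(v) for v in q[j].round()),col,1)
def crop(p,off,s=5): x,y=off; return cv2.resize(p["color"][y:y+120,x:x+160],None,fx=s,fy=s,interpolation=cv2.INTER_CUBIC)
F=((549,190.5),np.radians(14.5)); RS=((543,191),np.radians(14.2)); FX=((577.5,-152),np.radians(6.3))
if __name__=="__main__":
  for n,p,of,ox in (("T",T,(180,160),(300,170)),("S",S,(280,190),(150,140))):
    im=crop(p,of)
    boxl(im,p,*F,-70,35,-12,12,37,63,(0,255,255),off=of); boxl(im,p,*F,35,165,-10,10,47.5,52.5,(0,255,0),off=of)
    boxl(im,p,*RS,-90,160,-35,35,0,8,(0,0,255),off=of); boxl(im,p,*RS,120,140,-18,18,47.5,59.5,(255,0,255),off=of); boxl(im,p,*RS,-65,-45,-18,18,37,49,(255,0,255),off=of)
    cv2.imwrite(f"pics/ov{n}1.png",im)
    im=crop(p,ox)
    boxl(im,p,*FX,-80,80,-60,60,0,16,(0,255,255),off=ox);boxl(im,p,*FX,23.5,28.5,-40,40,69,105,(0,255,0),off=ox)
    cv2.imwrite(f"pics/ov{n}2.png",im)
E
python3 ov.py>/dev/null; python3 -c "
import cv2,numpy as np
for k in '12':
  a=cv2.imread(f'pics/ovT{k}.png');b=cv2.imread(f'pics/ovS{k}.png');cv2.imwrite(f'pics/ov{k}.png',cv2.resize(np.hstack([a[:, :480] if k=='1' else a[:,:480],b[:,160:640]]),(800,500)))"
```

```text
(no output)
```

View pics/ov1.png

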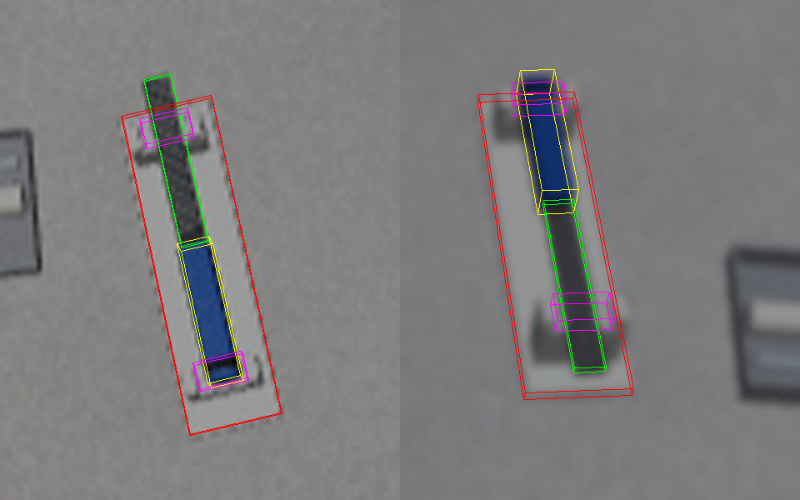

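View pics/ov2.png

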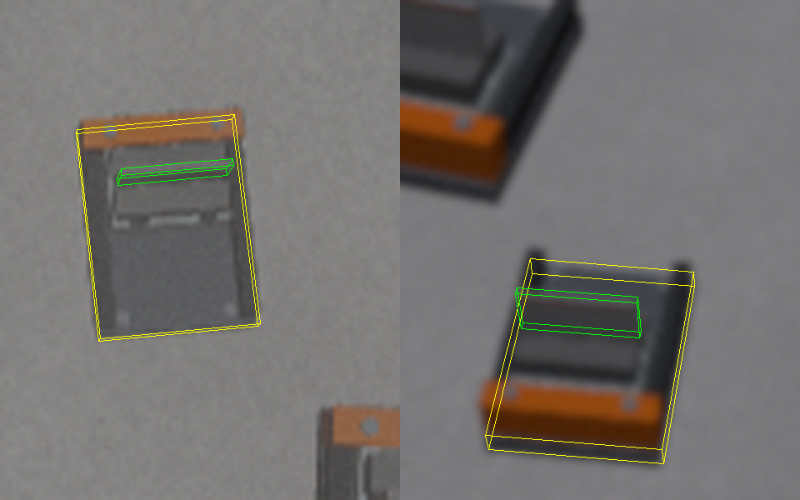

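Request:
apply_moves --series '[[1,[0.03,0.05,0],0],[1,[0.056,0.105,0],0.02],[1,[0.082,0.16,0],0.02],[1,[0.108,0.215,0],0.02],[1,[0.135,0.27,0],0.02]]' --grip_force 100

```text
time: 1.42
tool_pos: [276.3, -311.6, 242.5]
tcp_rot: [180.0, -0.0, 14.7]
ft_force: [0.6, 0.1, -0.1]
finger_gap: 85.2
```

Request:
apply_moves --series '[[1,[0.03,0.055,0],0],[1,[0.06,0.11,0],0],[1,[0.09,0.165,0],0],[1,[0.115,0.22,0],0],[1,[0.14,0.275,0],0]]'

```text
time: 2.05
tool_pos: [416.9, -34.6, 243.0]
tcp_rot: [179.9, -0.1, 14.7]
ft_force: [0.4, -1.1, 0.4]
finger_gap: 85.8
```

Request:
apply_moves --series '[[1,[0.033,0.05,0],0],[1,[0.066,0.1,0],0],[1,[0.1,0.15,0],0],[1,[0.133,0.2,0],0],[1,[0.133,0.227,0],0]]'

```text
time: 2.68
tool_pos: [550.9, 195.0, 241.8]
tcp_rot: [179.9, -0.0, 14.8]
ft_force: [-0.4, -0.9, -0.6]
finger_gap: 85.6
```

Request:
apply_moves --series '[[1,[-0.002,-0.0045,-0.05],0],[1,[-0.002,-0.0045,-0.1],0],[1,[-0.002,-0.0045,-0.142],0],[1,[-0.002,-0.0045,-0.142],0]]'

```text
time: 3.18
tool_pos: [545.6, 189.6, 95.7]
tcp_rot: [179.9, 0.4, 14.8]
ft_force: [-1.8, -0.4, 0.5]
finger_gap: 85.0
```

Run:
```python
from h import *
print(sense()["tool_pos"])
a=[]
for n,o in (("top",(180,160)),("scene",(280,190))):
    p=optics.snapshot(n); x,y=o; a.append(cv2.resize(p["color"][y-20:y+120,x:x+160],None,fx=2.5*1,fy=2.5,interpolation=cv2.INTER_CUBIC))
cv2.imwrite("pics/over.png",np.hstack(a))
```

```text
[545.60167352 189.61393447  95.65917915]
```

View pics/over.png

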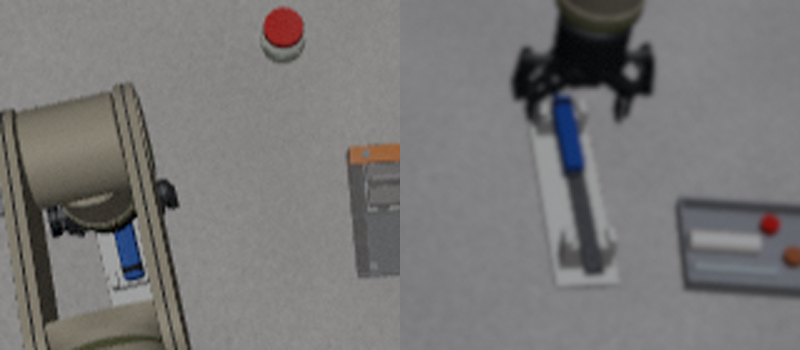

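Request:
apply_moves --series '[[1,[0.002,0.001,-0.02],0],[1,[0.003,0.001,-0.04],0],[1,[0.003,0.001,-0.053],0],[1,[0.003,0.001,-0.053],0],[1,[0.003,0.001,-0.053],0]]'

```text
time: 3.9
tool_pos: [552.6, 191.6, 48.2]
tcp_rot: [179.9, -0.1, 14.8]
ft_force: [0.8, 0.3, 0.0]
finger_gap: 85.3
```

Run:
```python
from h import *
s=sense();print(s["tool_pos"],s["ft_force"],s["tcp_rot"])
p=optics.snapshot("scene"); cv2.imwrite("pics/dn.png",cv2.resize(p["color"][170:310,280:440],None,fx=4,fy=4,interpolation=cv2.INTER_CUBIC))
```

```text
[552.56778665 191.60251213  48.20187659] [0.78093391 0.31990007 0.012136  ] [ 1.79923990e+02 -8.70270927e-02  1.47750663e+01]
```

View pics/dn.png

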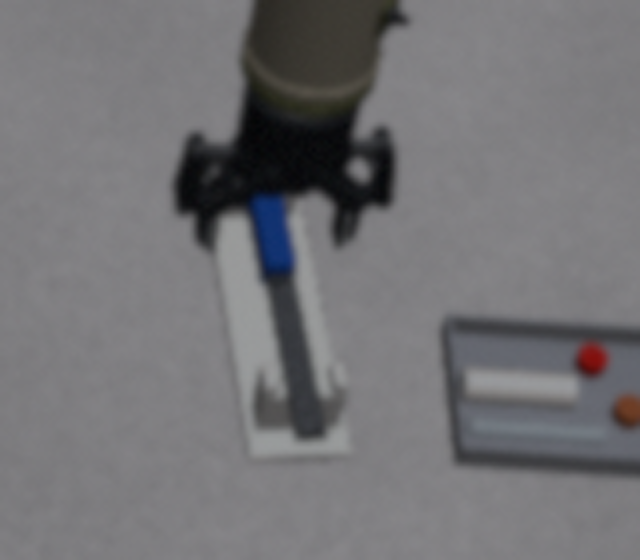

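Request:
apply_moves --series '[[1,[-0.003,-0.001,-0.006],0],[1,[-0.003,-0.001,-0.006],0],[1,[-0.003,-0.001,-0.006],0]]'

```text
time: 4.32
tool_pos: [549.8, 190.6, 42.7]
tcp_rot: [179.9, -0.1, 14.8]
ft_force: [0.6, 0.1, -0.2]
finger_gap: 85.3
```

Request:
apply_moves --series '[[0,[0,0,0],0],[0,[0,0,0],0],[0,[0,0,0],0],[0,[0,0,0],0],[0,[0,0,0],0]]' --grip_force 110

```text
time: 4.95
tool_pos: [550.1, 190.7, 43.0]
tcp_rot: [179.9, -0.2, 14.8]
ft_force: [-0.6, -0.0, 2.8]
finger_gap: 22.0
```

Request:
apply_moves --series '[[0,[0,0,0],0],[0,[0,0,0],0],[0,[0,0,0],0]]'

```text
time: 5.32
tool_pos: [550.1, 190.8, 43.0]
tcp_rot: [179.9, -0.2, 14.8]
ft_force: [0.6, -0.5, 2.1]
finger_gap: 22.6
```

Request:
apply_moves --series '[[0,[0,0,0.02],0],[0,[0,0,0.05],0],[0,[0,0,0.09],0],[0,[0,0,0.12],0],[0,[0,0,0.12],0]]'

```text
time: 5.95
tool_pos: [552.3, 191.3, 167.6]
tcp_rot: [179.9, -0.6, 14.8]
ft_force: [-0.8, -0.5, -1.6]
finger_gap: 22.1
```

Run:
```python
from h import *
s=sense();print(s["tool_pos"],s["ft_force"],s["tcp_rot"],s["finger_gap"])
p=optics.snapshot("scene"); cv2.imwrite("pics/lift.png",cv2.resize(p["color"][150:290,280:440],None,fx=4,fy=4,interpolation=cv2.INTER_CUBIC)); pickle.dump(p,open("lift.pkl","wb"))
```

```text
[552.34280312 191.30756227 167.55215442] [-0.80114146 -0.53405116 -1.57296117] [179.91897126  -0.56832958  14.7790165 ] 22.129835321002513
```

View pics/lift.png

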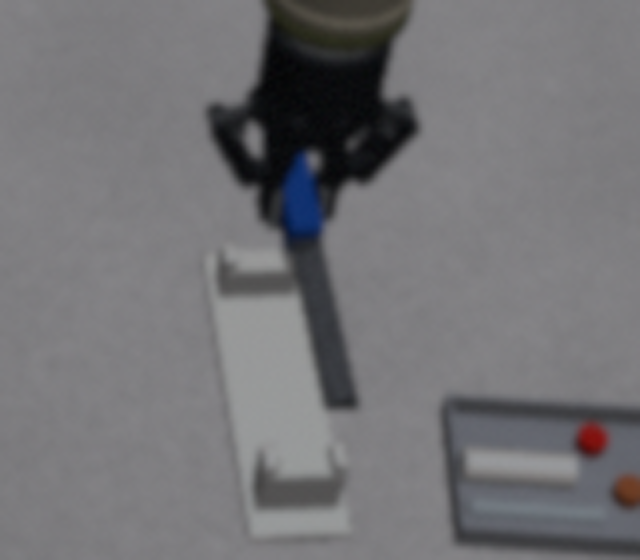

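Run:
```python
from ov import *
p=pickle.load(open("lift.pkl","rb"))
g=np.array([550.3,191]); z=163+8
of=(280,150);im=crop(p,of)
boxl(im,p,g,np.radians(14.7),35,165,-10,10,z-2.5,z+2.5,(0,255,0),off=of)
boxl(im,p,g,np.radians(14.7),-70,35,-12,12,z-13,z+13,(0,255,255),off=of)
cv2.imwrite("pics/liftov.png",im)
print(sense()["tool_pos"])
```

```text
cam [array([ 281.4,   15.3, 1602.5]), array([1366.1,  150.7, 1045.9])]
stop top [[ 647.4  -85.    50. ]
 [ 660.2 -203.5   50. ]
 [ 639.3 -205.8   50. ]
 [ 626.6  -87.5   50. ]] [ 643.4 -145.4   50. ]
rear38 [[ 489.6  -97.9   38. ]
 [ 501.4 -215.1   38. ]] rear0 [[ 494.7 -100.7    0. ]
 [ 506.7 -220.7    0. ]]
edge T [[ 597.7 -104.6  105. ]
 [ 601.6 -189.4  105. ]]
S stop [[ 664.6 -200.9   50. ]
 [ 648.4  -82.2   50. ]
 [ 631.3  -84.9   50. ]
 [ 644.4 -203.4   50. ]]
S foot [[ 663.2 -203.4    0. ]
 [ 649.2  -87.3    0. ]]
S edge [[ 613.1 -185.1  105. ]
 [ 604.6 -107.6  105. ]]
foot [[686.6 264.    8. ]
 [702.9 196.6   8. ]
 [462.9 134.5   8. ]
 [445.1 200.6   8. ]]
S foot [[465.3 137.6   8. ]
 [704.8 197.2   8. ]
 [689.1 262.9   8. ]]
file T handle rear [[480.1 173.5  58. ]] front [[581.6 197.9  63. ]] tip [[707.1 231.8  52.5]]
file S handle rear top [[493.9 173.5  63. ]] front top [[590.6 197.2  63. ]] tip [[709.7 231.3  52.5]]
[551. 191. 165.]
```

View pics/liftov.png

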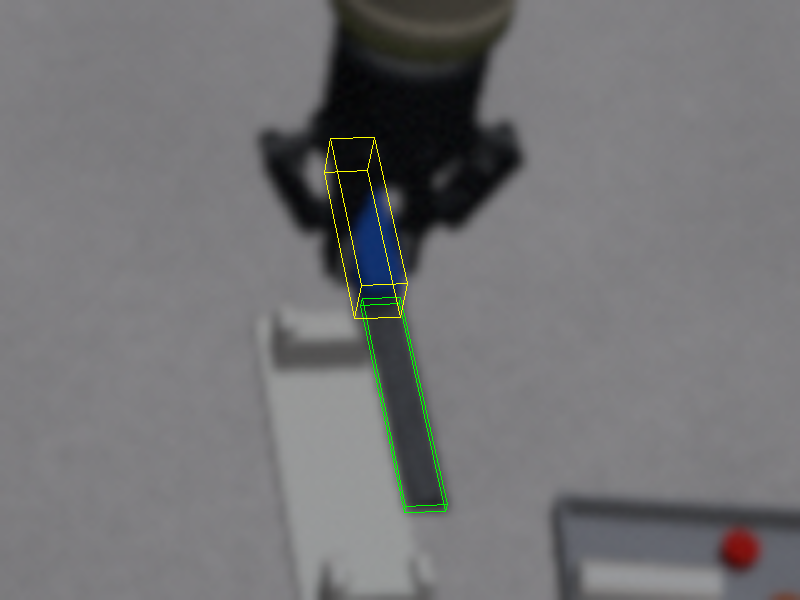

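Request:
apply_moves --series '[[0,[-0.01,-0.05,0],-0.03],[0,[-0.025,-0.1,0],-0.06],[0,[-0.04,-0.15,0],-0.09],[0,[-0.055,-0.2,0],-0.12],[0,[-0.07,-0.25,-0.01],-0.147]]'

```text
time: 6.62
tool_pos: [479.8, -60.3, 153.9]
tcp_rot: [179.9, -0.3, 6.3]
ft_force: [1.1, -1.0, -1.6]
finger_gap: 22.5
```

Request:
apply_moves --series '[[0,[-0.008,-0.04,0],0],[0,[-0.016,-0.075,0],0],[0,[-0.023,-0.104,0],0],[0,[-0.023,-0.104,0],0],[0,[-0.023,-0.104,0],0]]'

```text
time: 7.25
tool_pos: [456.1, -163.7, 152.7]
tcp_rot: [-180.0, -0.2, 6.3]
ft_force: [-0.2, -0.1, -1.3]
finger_gap: 22.7
```

Request:
apply_moves --series '[[0,[0,0,0],0]]'

```text
time: 7.38
tool_pos: [456.1, -162.7, 152.2]
tcp_rot: [-179.9, -0.2, 6.3]
ft_force: [0.1, -0.6, -0.7]
finger_gap: 22.4
```

Request:
apply_moves --series '[[0,[0.001,-0.001,-0.015],0],[0,[0.001,-0.001,-0.03],0],[0,[0.001,-0.001,-0.038],0],[0,[0.001,-0.001,-0.038],0],[0,[0.001,-0.001,-0.038],0]]'

```text
time: 8.0
tool_pos: [457.3, -163.8, 114.5]
tcp_rot: [-180.0, -0.2, 6.3]
ft_force: [0.0, -0.3, -1.0]
finger_gap: 22.2
```

Run:
```python
from h import *
s=sense();print(s["tool_pos"],s["ft_force"],s["tcp_rot"],s["finger_gap"])
o=(150,140)
p=optics.snapshot("scene"); a=cv2.resize(p["color"][140:260,150:310],None,fx=5,fy=5,interpolation=cv2.INTER_CUBIC)
cv2.imwrite("pics/pre.png",a)
```

```text
[ 457.32444719 -163.83570818  114.53969034] [ 0.01484265 -0.27349929 -1.01661288] [-179.95128615   -0.19538474    6.34469176] 22.157270520065737
```

View pics/pre.png

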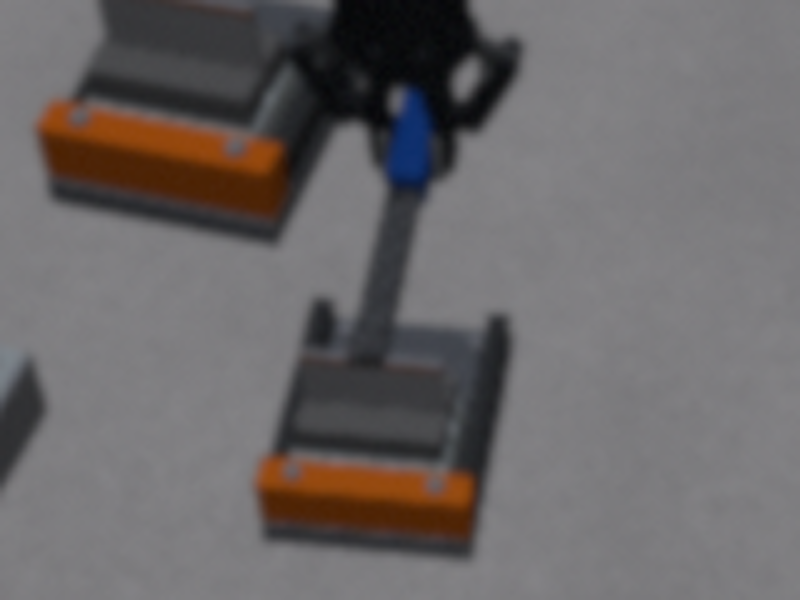

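Request:
apply_moves --series '[[0,[0.002,0.0,-0.004],0],[0,[0.004,0.0,-0.008],0],[0,[0.004,0.0,-0.011],0],[0,[0.004,0.0,-0.011],0],[0,[0.004,0.0,-0.011],0]]'

```text
time: 8.68
tool_pos: [461.5, -163.9, 103.8]
tcp_rot: [-180.0, -0.2, 6.3]
ft_force: [0.3, 0.0, -1.2]
finger_gap: 22.6
```

Request:
apply_moves --series '[[0,[0,0,-0.001],0],[0,[0,0,-0.002],0],[0,[0,0,-0.002],0]]'

```text
time: 9.05
tool_pos: [461.3, -163.9, 101.7]
tcp_rot: [-180.0, -0.2, 6.3]
ft_force: [-0.6, -0.3, -1.7]
finger_gap: 22.2
```

```bash
python3 -c "
from h import *
s=sense();print(s['tool_pos'],s['ft_force'],s['wrist_torque'],s['tcp_rot'])"
```

```text
[ 461.34357898 -163.861756    101.65503082] [-0.64173645 -0.25594549 -1.72083396] [-0.02759004  0.06760522  0.00419417] [-179.95529694   -0.20334463    6.34128881]
```

Request:
apply_moves --series '[[0,[0,0,-0.001],0],[0,[0,0,-0.002],0],[0,[0,0,-0.002],0]]'

```text
time: 9.43
tool_pos: [461.6, -163.9, 99.9]
tcp_rot: [-180.0, -0.2, 6.3]
ft_force: [-0.3, -0.2, 1.0]
finger_gap: 22.9
```

```bash
python3 -c "
from h import *
s=sense();print(s['tool_pos'],s['ft_force'],s['wrist_torque'],s['tcp_rot'])"
```

```text
[ 461.58976931 -163.94905052   99.87441238] [-0.32621405 -0.1994527   1.03722134] [ 0.03818604 -0.19574618  0.05120278] [-179.96721092   -0.23394848    6.34131941]
```

Request:
apply_moves --series '[[0,[0,0,-0.0007],0],[0,[0.01,0.001,-0.0007],0],[0,[0.02,0.0022,-0.0007],0],[0,[0.03,0.0033,-0.0007],0],[0,[0.04,0.0044,-0.0007],0]]'

```text
time: 10.05
tool_pos: [502.4, -159.6, 99.4]
tcp_rot: [-180.0, -0.2, 6.3]
ft_force: [-4.1, -0.3, 5.2]
finger_gap: 22.3
```

```bash
python3 -c "
from h import *
s=sense();print(s['tool_pos'],s['ft_force'],s['wrist_torque'],s['tcp_rot'])"
```

```text
[ 502.43054501 -159.55620409   99.36457665] [-4.09427929 -0.29719424  5.1509084 ] [-0.00737116  0.14933491 -0.00243174] [-179.98055681   -0.23126435    6.34930287]
```

Request:
apply_moves --series '[[0,[0.01,0.0011,0],0],[0,[0.02,0.0022,0],0],[0,[0.03,0.0033,0],0],[0,[0.041,0.0045,0],0],[0,[0.041,0.0045,0],0]]'

```text
time: 10.68
tool_pos: [545.3, -155.1, 100.0]
tcp_rot: [180.0, -0.3, 6.4]
ft_force: [1.1, -1.0, 4.5]
finger_gap: 22.7
```

```bash
python3 -c "
from h import *
s=sense();print(s['tool_pos'],s['ft_force'],s['wrist_torque'],s['tcp_rot'])"
```

```text
[ 545.26900806 -155.12436686  100.0385406 ] [ 1.07105875 -1.00835204  4.53973659] [-0.09887753 -0.39386113 -0.03856372] [179.97380729  -0.3451506    6.3711609 ]
```

Request:
apply_moves --series '[[0,[0.002,0.0002,0.012],0],[0,[0.002,0,0.03],0],[0,[0.002,0,0.035],0],[0,[0,0,0.035],0]]'

```text
time: 11.18
tool_pos: [545.7, -155.3, 135.9]
tcp_rot: [179.9, -0.4, 6.4]
ft_force: [0.2, 1.1, -1.5]
finger_gap: 22.2
```

Run:
```python
from h import *
s=sense();print(s["tool_pos"],s["ft_force"],s["wrist_torque"],s["tcp_rot"],s["finger_gap"])
p=optics.snapshot("scene"); cv2.imwrite("pics/l1.png",cv2.resize(p["color"][140:260,150:310],None,fx=5,fy=5,interpolation=cv2.INTER_CUBIC)); pickle.dump(p,open("l1.pkl","wb"))
print(sense()["tool_pos"])
```

```text
[ 545.67806641 -155.28881729  135.93279874] [ 0.1500318   1.1125316  -1.53805326] [ 0.00458981  0.06849412 -0.03476191] [179.93516852  -0.42490839   6.37138893] 22.243389730752764
[ 544.94777906 -155.13585802  135.13403723]
```

View pics/l1.png

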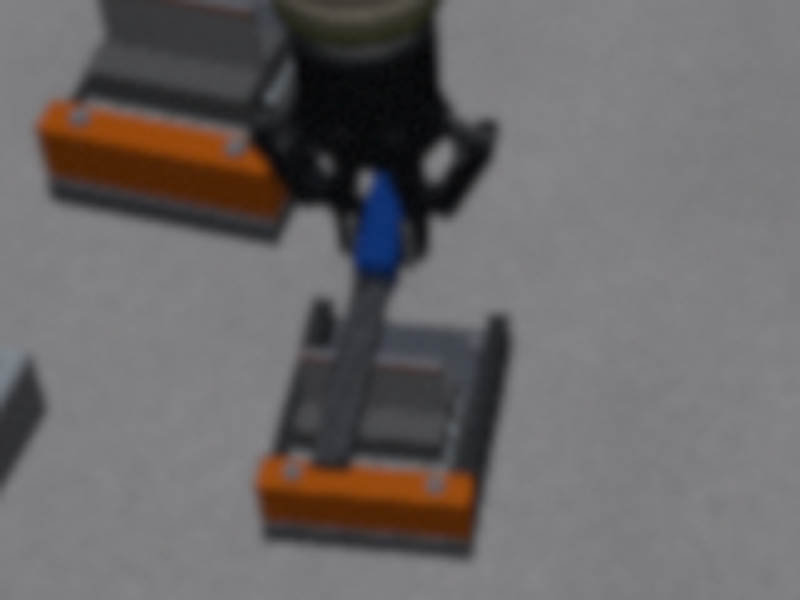

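Request:
apply_moves --series '[[0,[-0.03,-0.003,0],0],[0,[-0.06,-0.0065,0],0],[0,[-0.083,-0.009,0],0],[0,[-0.083,-0.009,-0.01],0],[0,[-0.083,-0.009,-0.022],0]]'

```text
time: 11.85
tool_pos: [462.2, -164.1, 112.4]
tcp_rot: [180.0, -0.4, 6.4]
ft_force: [0.3, 0.2, -1.7]
finger_gap: 22.5
```

Request:
apply_moves --series '[[0,[0,0,0],0],[0,[0,0,0],0]]'

```text
time: 12.1
tool_pos: [462.4, -163.9, 112.0]
tcp_rot: [180.0, -0.3, 6.4]
ft_force: [-0.7, -0.3, -0.9]
finger_gap: 22.5
```

Request:
apply_moves --series '[[0,[0,0,-0.005],0],[0,[0,0,-0.009],0],[0,[0,0,-0.0105],0],[0,[0,0,-0.0115],0],[0,[0,0,-0.0115],0]]'

```text
time: 12.72
tool_pos: [462.4, -163.9, 100.6]
tcp_rot: [180.0, -0.3, 6.4]
ft_force: [0.4, -0.7, -1.6]
finger_gap: 22.2
```

```bash
python3 -c "
from h import *
s=sense();print(s['tool_pos'],s['ft_force'],s['wrist_torque'],s['tcp_rot'])"
```

```text
[ 462.38133997 -163.92035011  100.5645779 ] [ 0.44512387 -0.74571856 -1.64848749] [0.01261584 0.01099903 0.01559637] [179.98964598  -0.3417929    6.3747379 ]
```

Request:
apply_moves --series '[[0,[0,0,-0.0007],0],[0,[0,0,-0.0015],0],[0,[0,0,-0.0015],0]]'

```text
time: 13.1
tool_pos: [462.7, -164.1, 99.4]
tcp_rot: [180.0, -0.4, 6.4]
ft_force: [0.6, 0.7, -0.1]
finger_gap: 22.4
```

```bash
python3 -c "
from h import *
s=sense();print(s['tool_pos'],s['ft_force'],s['wrist_torque'],s['tcp_rot'])"
```

```text
[ 462.72900956 -164.07389479   99.41736637] [ 0.62649859  0.72885072 -0.14890841] [ 0.0155077  -0.19859348  0.01873105] [179.96784938  -0.38786267   6.37004431]
```

Request:
apply_moves --series '[[0,[0,0,-0.0007],0],[0,[0.0,0,-0.0007],0],[0,[0.01,0.0011,-0.0007],0],[0,[0.02,0.0022,-0.0007],0],[0,[0.03,0.0033,-0.0007],0]]'

```text
time: 13.72
tool_pos: [493.6, -160.8, 98.9]
tcp_rot: [180.0, -0.4, 6.4]
ft_force: [-5.2, -1.1, 5.2]
finger_gap: 22.6
```

```bash
python3 -c "
from h import *
s=sense();print(s['tool_pos'],s['ft_force'],s['wrist_torque'],s['tcp_rot'])"
```

```text
[ 493.551776   -160.81998577   98.89401518] [-5.22999749 -1.09337703  5.18831748] [-0.01144801  0.1251494  -0.01020667] [179.95471043  -0.38482974   6.36971583]
```

Request:
apply_moves --series '[[0,[0.01,0.0011,0],0],[0,[0.02,0.0022,0],0],[0,[0.03,0.0033,0],0],[0,[0.04,0.0044,0],0],[0,[0.05,0.0055,0],0]]'

```text
time: 14.35
tool_pos: [544.2, -155.6, 99.6]
tcp_rot: [179.9, -0.3, 6.4]
ft_force: [-9.9, -1.1, 12.5]
finger_gap: 22.4
```

```bash
python3 -c "
from h import *
s=sense();print(s['tool_pos'],s['ft_force'],s['wrist_torque'],s['tcp_rot'])"
```

```text
[ 544.20038706 -155.58644487   99.58977428] [-9.86873848 -1.14414218 12.52068453] [-0.09604563  0.81506971  0.00371985] [179.92122522  -0.34848289   6.37681817]
```

Stroke 2 ended in contact (12 N). Lift with a slight forward motion.

Request:
apply_moves --series '[[0,[0.004,0.0004,0.015],0],[0,[0.003,0,0.03],0],[0,[0.0,0,0.035],0],[0,[0,0,0.035],0]]'

```text
time: 14.85
tool_pos: [544.2, -155.7, 135.2]
tcp_rot: [179.9, -0.4, 6.4]
ft_force: [-0.0, 0.5, -1.6]
finger_gap: 22.2
```

Request:
apply_moves --series '[[0,[-0.03,-0.003,0],0],[0,[-0.06,-0.0065,0],0],[0,[-0.083,-0.009,0],0],[0,[-0.083,-0.009,-0.01],0],[0,[-0.083,-0.009,-0.022],0]]'

```text
time: 15.48
tool_pos: [461.4, -164.7, 112.5]
tcp_rot: [179.9, -0.4, 6.4]
ft_force: [-0.3, -0.1, -1.6]
finger_gap: 22.7
```

Request:
apply_moves --series '[[0,[0,0,0],0],[0,[0,0,0],0]]'

```text
time: 15.72
tool_pos: [461.7, -164.5, 112.1]
tcp_rot: [179.9, -0.4, 6.4]
ft_force: [-0.4, 0.4, -0.8]
finger_gap: 22.5
```

Run:
```python
from h import *
s=sense();print(s["tool_pos"],s["ft_force"],s["wrist_torque"],s["tcp_rot"],s["finger_gap"])
p=optics.snapshot("scene"); cv2.imwrite("pics/l2.png",cv2.resize(p["color"][140:260,150:310],None,fx=5,fy=5,interpolation=cv2.INTER_CUBIC))
```

```text
[ 461.65901497 -164.48435557  112.14812993] [-0.35647302  0.44197779 -0.80655214] [ 0.01931941  0.08652379 -0.03700598] [179.91268267  -0.40007217   6.37298053] 22.498315886143317
```

View pics/l2.png

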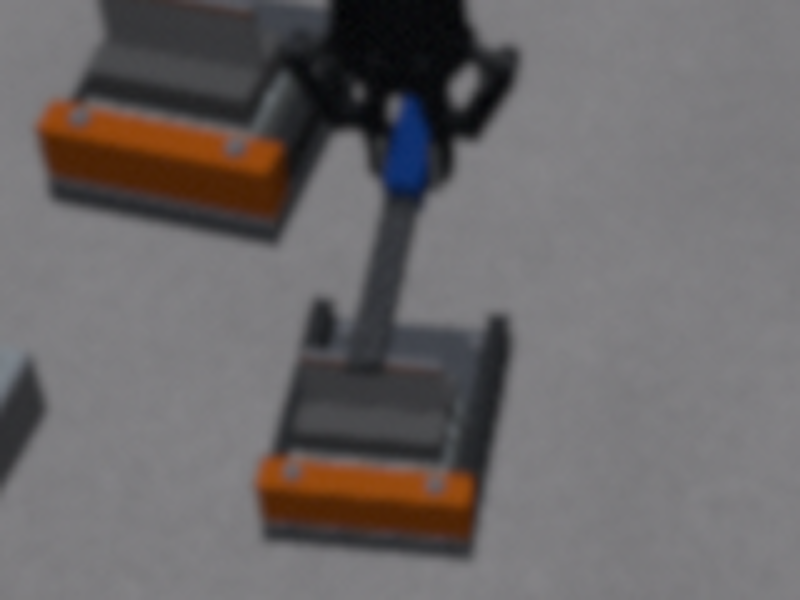

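Request:
apply_moves --series '[[0,[0,0,-0.005],0],[0,[0,0,-0.009],0],[0,[0,0,-0.0115],0],[0,[0,0,-0.0125],0],[0,[0,0,-0.0125],0]]'

```text
time: 16.4
tool_pos: [461.8, -164.6, 100.0]
tcp_rot: [179.9, -0.4, 6.4]
ft_force: [0.9, 1.0, -2.1]
finger_gap: 22.5
```

```bash
python3 -c "
from h import *
s=sense();print(s['tool_pos'],s['ft_force'],s['wrist_torque'],s['tcp_rot'])"
```

```text
[ 461.80413412 -164.63812028   99.98912963] [ 0.88078221  1.03986289 -2.12911488] [-0.00354362  0.10980535 -0.00279434] [179.89227493  -0.42953974   6.36950627]
```

Request:
apply_moves --series '[[0,[0,0,-0.0008],0],[0,[0,0,-0.0016],0],[0,[0,0,-0.0016],0]]'

```text
time: 16.77
tool_pos: [462.0, -164.8, 98.7]
tcp_rot: [179.9, -0.5, 6.4]
ft_force: [-2.6, 0.8, 2.0]
finger_gap: 22.6
```

```bash
python3 -c "
from h import *
s=sense();print(s['tool_pos'],s['ft_force'],s['wrist_torque'],s['tcp_rot'])"
```

```text
[ 461.99308318 -164.79755239   98.74328241] [-2.63632905  0.7747915   1.96195783] [ 0.06795697 -0.00079124 -0.01675362] [179.87308496  -0.45445844   6.36547589]
```

Request:
apply_moves --series '[[0,[0,0,-0.0004],0],[0,[0.0,0,-0.0004],0],[0,[0.01,0.0011,-0.0004],0],[0,[0.02,0.0022,-0.0004],0],[0,[0.03,0.0033,-0.0004],0]]'

```text
time: 17.4
tool_pos: [492.8, -161.6, 98.6]
tcp_rot: [179.9, -0.5, 6.4]
ft_force: [-5.3, -0.8, 6.1]
finger_gap: 22.5
```

```bash
python3 -c "
from h import *
s=sense();print(s['tool_pos'],s['ft_force'],s['wrist_torque'],s['tcp_rot'])"
```

```text
[ 492.77980466 -161.58893079   98.61939457] [-5.3499618  -0.84007492  6.11963617] [-0.04585219  0.04483172  0.00207689] [179.8543486   -0.46619047   6.3656176 ]
```

Request:
apply_moves --series '[[0,[0.01,0.0011,0],0],[0,[0.02,0.0022,0],0],[0,[0.03,0.0033,0],0],[0,[0.04,0.0044,0],0],[0,[0.05,0.0055,0],0]]'

```text
time: 18.02
tool_pos: [543.4, -156.4, 99.4]
tcp_rot: [179.8, -0.4, 6.4]
ft_force: [-9.7, -1.6, 13.4]
finger_gap: 22.5
```

```bash
python3 -c "
from h import *
s=sense();print(s['tool_pos'],s['ft_force'],s['wrist_torque'],s['tcp_rot'])"
```

```text
[ 543.41665783 -156.40966609   99.44930491] [-9.74850079 -1.64320272 13.39424365] [-0.1067843   0.7661496  -0.06257437] [179.81281207  -0.44232032   6.37101197]
```

Request:
apply_moves --series '[[0,[0.004,0.0004,0.015],0],[0,[0.003,0,0.03],0],[0,[0.0,0,0.05],0],[0,[0,0,0.06],0],[0,[0,0,0.06],0]]'

```text
time: 18.65
tool_pos: [544.1, -156.7, 161.0]
tcp_rot: [179.7, -0.6, 6.4]
ft_force: [0.4, 0.3, -1.1]
finger_gap: 22.2
```

Run:
```python
from h import *
s=sense();print(s["tool_pos"],s["ft_force"],s["wrist_torque"],s["tcp_rot"],s["finger_gap"])
p=optics.snapshot("scene"); cv2.imwrite("pics/l3.png",cv2.resize(p["color"][140:260,150:310],None,fx=5,fy=5,interpolation=cv2.INTER_CUBIC))
```

```text
[ 544.09057435 -156.72483418  161.02109951] [ 0.43503776  0.25000691 -1.08055032] [ 0.01792329  0.04559154 -0.04858978] [179.74845739  -0.57787052   6.35973687] 22.20453927304071
```

View pics/l3.png

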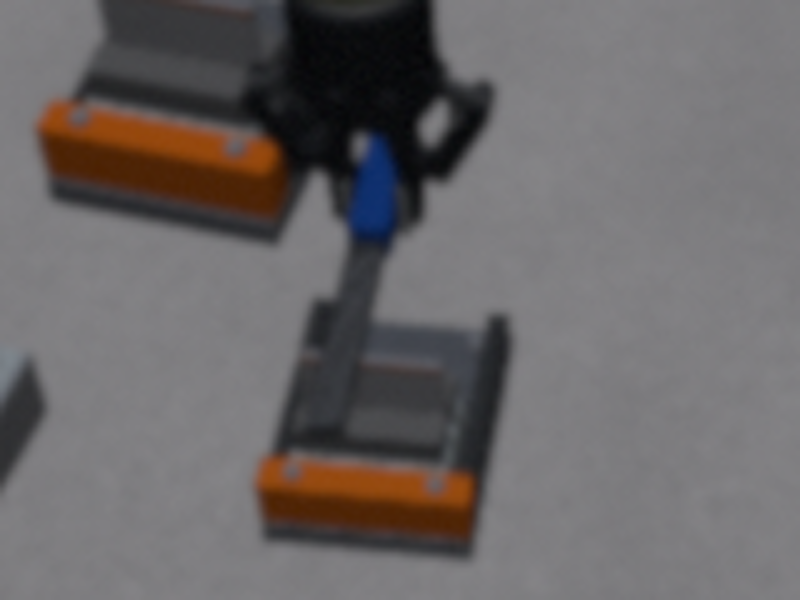

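Request:
apply_moves --series '[[0,[0,0.05,0.01],0.03],[0,[0,0.1,0.01],0.06],[0,[0.002,0.15,0.01],0.09],[0,[0.003,0.2,0.01],0.12],[0,[0.004,0.25,0.01],0.147]]'

```text
time: 19.32
tool_pos: [546.8, 95.0, 168.9]
tcp_rot: [179.8, -0.4, 14.8]
ft_force: [0.7, -0.0, -1.9]
finger_gap: 22.5
```

Request:
apply_moves --series '[[0,[0.001,0.04,0],0],[0,[0.002,0.07,0],0],[0,[0.002,0.097,0],0],[0,[0.002,0.097,0],0],[0,[0.002,0.097,0],0]]'

```text
time: 19.95
tool_pos: [548.3, 191.4, 168.1]
tcp_rot: [179.8, -0.3, 14.8]
ft_force: [0.4, -0.9, -0.9]
finger_gap: 22.6
```

Request:
apply_moves --series '[[0,[0,0,0],0]]'

```text
time: 20.08
tool_pos: [548.3, 190.5, 167.8]
tcp_rot: [179.8, -0.3, 14.8]
ft_force: [0.3, -0.8, -1.3]
finger_gap: 22.7
```

Request:
apply_moves --series '[[0,[0.001,0,-0.03],0],[0,[0.001,0,-0.06],0],[0,[0.001,0,-0.085],0],[0,[0.001,0,-0.085],0],[0,[0.001,0,-0.085],0]]'

```text
time: 20.7
tool_pos: [550.0, 190.1, 84.0]
tcp_rot: [179.8, -0.4, 14.7]
ft_force: [0.5, -0.2, -1.1]
finger_gap: 22.4
```

```bash
python3 - <<'E' | tail -3
from ov import *
s=sense()
p=optics.snapshot("scene"); s=sense();print(s["tool_pos"],s["tcp_rot"],s["ft_force"])
g=s["tool_pos"][:2]; z=s["tool_pos"][2]+7.5
of=(280,170);im=crop(p,of)
boxl(im,p,g,np.radians(14.8),35,165,-10,10,z-2.5,z+2.5,(0,255,0),off=of)
boxl(im,p,g,np.radians(14.8),-70,35,-12,12,z-13,z+13,(0,255,255),off=of)
cv2.imwrite("pics/backov.png",im)
E
```

```text
file T handle rear [[480.1 173.5  58. ]] front [[581.6 197.9  63. ]] tip [[707.1 231.8  52.5]]
file S handle rear top [[493.9 173.5  63. ]] front top [[590.6 197.2  63. ]] tip [[709.7 231.3  52.5]]
[550.4 190.4  84.5] [179.8  -0.4  14.8] [ 0.4  0.3 -2.3]
```

View pics/backov.png

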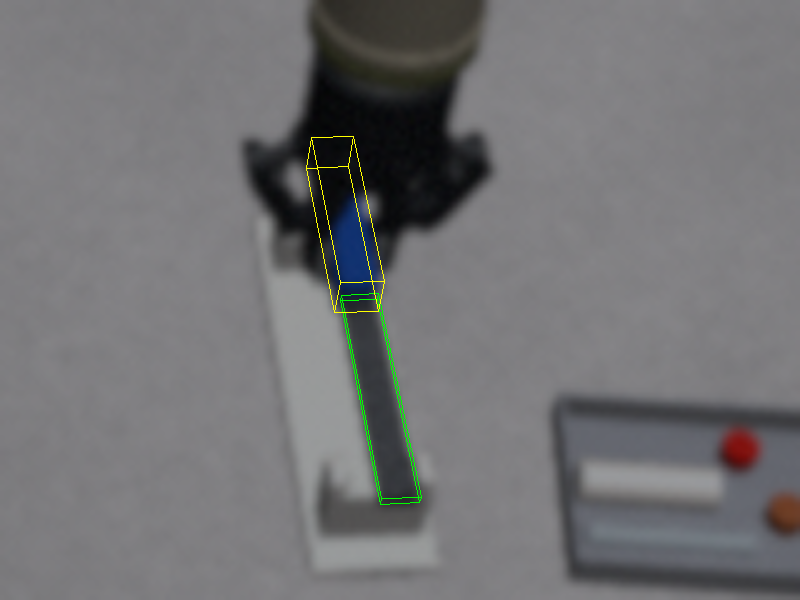

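Request:
apply_moves --series '[[0,[0,0,-0.015],0],[0,[0,0,-0.03],0],[0,[0,0,-0.037],0],[0,[0,0,-0.037],0],[0,[0,0,-0.037],0]]'

```text
time: 21.38
tool_pos: [550.7, 190.5, 47.7]
tcp_rot: [179.8, -0.5, 14.8]
ft_force: [-0.9, 0.0, -1.3]
finger_gap: 22.7
```

Request:
apply_moves --series '[[0,[0,0,-0.002],0],[0,[0,0,-0.0035],0],[0,[0,0,-0.0035],0]]'

```text
time: 21.75
tool_pos: [550.6, 190.5, 44.2]
tcp_rot: [179.8, -0.5, 14.8]
ft_force: [-0.8, -0.2, -2.0]
finger_gap: 22.7
```

Run:
```python
from h import *
s=sense();print(s['tool_pos'],s['ft_force'],s['wrist_torque'],s['tcp_rot'])
p=optics.snapshot("scene"); cv2.imwrite("pics/seat.png",cv2.resize(p["color"][190:310,280:440],None,fx=5,fy=5,interpolation=cv2.INTER_CUBIC))
```

```text
[550.59401366 190.45961542  44.16240077] [-0.77788995 -0.20841729 -2.02877905] [ 0.00215764 -0.01249858 -0.01103357] [179.76466924  -0.45370365  14.7578265 ]
```

View pics/seat.png

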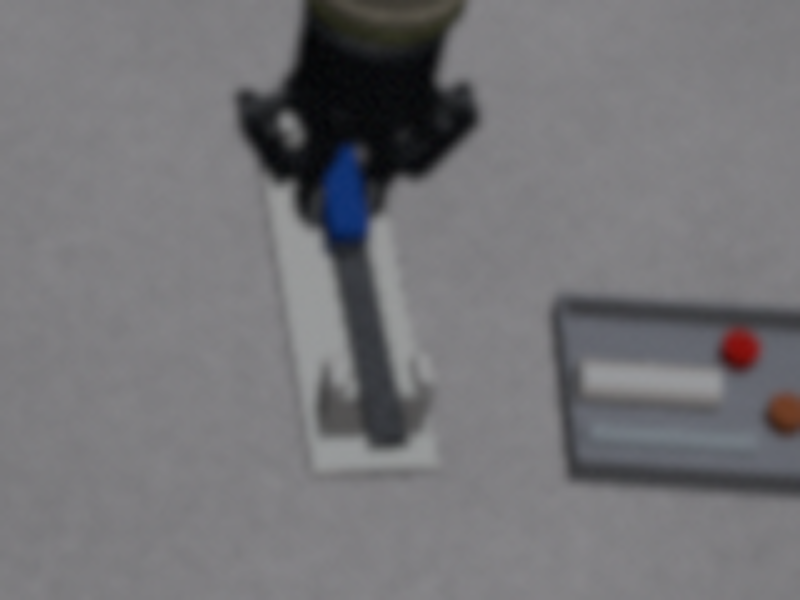

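Request:
apply_moves --series '[[0,[0,0,-0.001],0],[0,[0,0,-0.001],0],[0,[0,0,-0.001],0]]'

```text
time: 22.18
tool_pos: [550.8, 190.5, 43.4]
tcp_rot: [179.8, -0.5, 14.8]
ft_force: [0.8, 0.7, -0.1]
finger_gap: 22.7
```

Request:
apply_moves --series '[[0.35,[0,0,0],0],[0.35,[0,0,0],0],[0.5,[0,0,0],0],[1,[0,0,0],0],[1,[0,0,0],0]]'

```text
time: 22.8
tool_pos: [550.8, 190.5, 43.4]
tcp_rot: [179.8, -0.5, 14.8]
ft_force: [-0.8, -0.4, 0.2]
finger_gap: 77.0
```

Request:
apply_moves --series '[[1,[0,0,0],0],[1,[0,0,0],0],[1,[0,0,0],0]]'

```text
time: 23.18
tool_pos: [550.8, 190.5, 43.4]
tcp_rot: [179.8, -0.5, 14.8]
ft_force: [-0.2, -0.0, -0.1]
finger_gap: 85.4
```

Request:
apply_moves --series '[[1,[0,0,0.02],0],[1,[0,0,0.05],0],[1,[0,0,0.1],0],[1,[0,0,0.15],0],[1,[0,0,0.2],0]]'

```text
time: 23.8
tool_pos: [550.7, 190.5, 246.9]
tcp_rot: [179.8, -0.6, 14.8]
ft_force: [0.6, 0.0, -0.2]
finger_gap: 85.3
```

Request:
apply_moves --series '[[1,[-0.04,-0.04,0],0],[1,[-0.08,-0.08,0],0],[1,[-0.11,-0.12,0],0],[1,[-0.13,-0.16,0],0],[1,[-0.13,-0.16,0],0]]'

```text
time: 24.42
tool_pos: [420.1, 28.5, 248.7]
tcp_rot: [179.7, -0.7, 14.6]
ft_force: [0.7, 0.4, -0.7]
finger_gap: 85.5
```

```bash
python3 - <<'E' | tail -1
from ov import *
p=optics.snapshot("scene"); t=optics.snapshot("top")
a=[]
for q,of in ((p,(280,190)),(t,(180,160)),(p,(150,140)),(t,(300,170))):
    im=crop(q,of)
    if of[0] in (280,180):
        boxl(im,q,(550,190.6),np.radians(14.6),35,165,-10,10,47.5,52.5,(0,255,0),off=of);boxl(im,q,(550,190.6),np.radians(14.6),-70,35,-12,12,37,63,(0,255,255),off=of)
    a.append(cv2.resize(im,(400,300),interpolation=cv2.INTER_AREA))
cv2.imwrite("pics/end.png",np.vstack([np.hstack(a[:2]),np.hstack(a[2:])]))
s=sense();print(s["tool_pos"],s["time"],s["ft_force"])
E
```

```text
[421.1  30.4 248.3] 24.525 [-0.4 -0.7  0.2]
```

View pics/end.png

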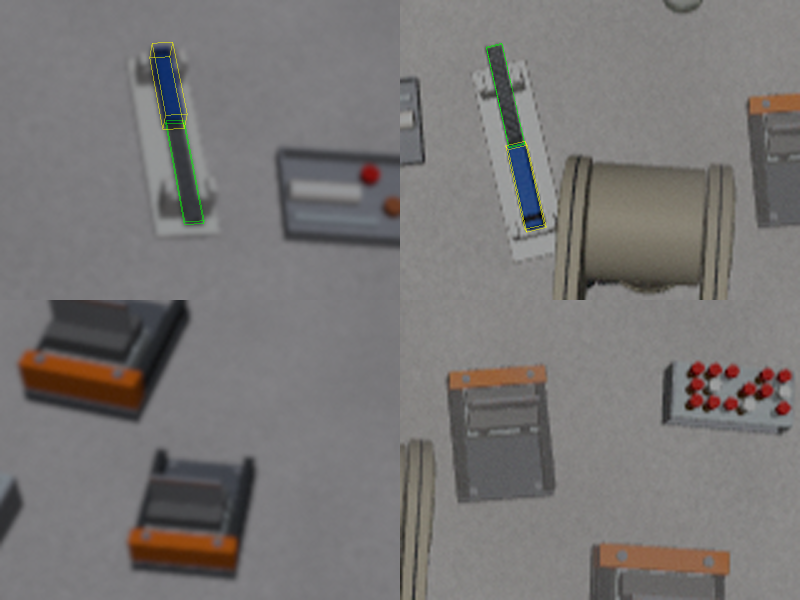

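Run:
```python
from h import *
S=pickle.load(open("scene0.pkl","rb")); p=optics.snapshot("scene")
for n,(x,y,w,h) in dict(fix=(200,195,52,55),file=(330,203,40,80)).items():
    a=S["color"][y:y+h,x:x+w].astype(np.float32);b=p["color"][y:y+h,x:x+w].astype(np.float32)
    print(n,np.abs(a-b).mean(),cv2.phaseCorrelate(a.mean(2),b.mean(2)))
hand_in()
```

```text
fix 1.45 ((0.018206647228218742, 0.15478544285925722), 0.978223482473397)
file 2.0038543 ((-0.08237050434269833, 0.2975948661875094), 0.9469321298599244)
the job is handed in; nothing more can be done
```

I filed the plate's edge with three forward strokes, laid the file back in its rest, let go, and handed the job in at about 24.6 s. `hand_in()` gives no verdict, so I only have my own checks.

- **Strokes:** Each ran about 82 mm, from roughly 145 mm to 61 mm behind the edge, so front third to rear third. The readings at the start, in mid-stroke and at the end all showed contact, from about 1.5 N to 14 N with the file's weight taken off. I lifted the file about 35 mm for the first two returns and 60 mm after the last stroke.
- **Possible small backward pull:** At the end of the first stroke the arm settled slightly backwards, with about 1 N of pull. The next picture showed the plate where it had been, and I ended the other two strokes so that this didn't happen again.
- **File in the rest:** The last pictures show the file in both saddles, tip as before. Compared with the start, its image moved by about 0.3 px, or 1 mm.
- **Plate's slide:** The image of the fixture moved by less than 0.2 px, so the slide is still at the stop.
- **Gripper:** It is open and about 200 mm above everything.
- **Bystanders:** The arm did not go near the jar, the tube rack or the cap tray. They look unmoved in the parts of the pictures I saw, but I did not measure them.
- **Disagreement between cameras:** The two cameras put the edge up to about 9 mm apart along the stroke. I used about the mean, and the stroke windows were wide enough to allow for it.

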